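# Put the red cutter away in the push-to-open case

### The job

Press the yellow latch pad on top of the mint decorating case so that its hidden drawer springs open, then put the red round cutter into the drawer, standing on its floor just as it now stands on the table. Leave the drawer open and do not disturb the blue cutter.

Things in the scene. Friction and masses are not known exactly. Their poses are not given: they have to be found in the camera images.
- pad_top (a point): Centre of the top of the yellow 38 mm square latch pad, 90 mm above the table, 14 mm proud of the fixed mint case (190 x 170 mm, 76 high). z up; -x points to the case's front, 60 mm away, a flush drawer front without handle. Pressed straight down the pad travels 8 mm on a spring (2 N at first, 5 N at the bottom); the latch lets go at about 5 mm and the drawer springs out. It rises again.
- drawer_floor (a point): Point on the drawer's floor, 11 mm above the table, midway between its side walls. Axes as the pad's. Shut, it is hidden under the pad; once released the drawer slides 120 mm along -x and stays: the point is then 54 mm in front of the case and 56 mm behind the front panel's inner face. Cream tray, 142 mm wide inside; side walls reach 59 mm above the table, the front 67 mm.
- red_cutter_mid (a point): Centre, half-way up, of the red plastic round pastry cutter: a plain upright ring, open at top and bottom, 46 mm outside diameter, 40 mm high, wall 2.5 mm, about 40 g, standing loose on the table. z is the ring's axis (up).
- blue_cutter_mid (a point): Centre, half-way up, of the blue pastry cutter, the same ring in blue, standing on the table: not to be moved. A small jar with an orange label stands near the cutters and a white bowl beside the case.

How it is judged:
By the outcome, as a careful person would: the job done as asked, in the order asked, and still so for the second after the job is handed in, with the robot touching nothing.
It also fails if it takes over 48 s, if anything falls off the work surface, if the arm or the gripper's body presses on something with over 40 N, if the wrist force passes 120 N, or if a joint passes its speed limit or range.

### The arm

A 7-joint arm with a two-finger parallel gripper is mounted at the origin on the work surface. World frame = base frame: x ahead of the robot, y to its left, z up, the work surface at z = 0. Lengths are in m, angles in rad, forces in N, time in s.
With the tool pointing down it reaches from about 0.375 to 0.925 m from the base axis. Payload 3.1 kg.
Tool frame: the origin (TCP) lies between the finger pads; the fingertips stand 19 mm ahead of it and the grasp point (between the pads) is the TCP; z points along the fingers, y is the line along which they close (so a half turn about z gives the same grasp; the last joint's range is limited). The gripper opens to 85 mm and grips with 20 to 120 N. Pads are 22 mm wide; open, the fingers measure 114 mm over their backs; the gripper's body (76 mm by 85 mm) begins 54 mm behind the grasp point. The pads swing forward as they close: fully open they stand 13 mm farther back than shut.
Start: joints at [-1.413, 0.383, 0.044, 1.598, -0.018, 1.161, -0.05], TCP at [0.164, 0.629, 0.25] pointing down, gripper open.
Joint ranges: [-2.61, 2.61], [-0.41, 2.15], [-1.48, 1.57], [0, 2.5], [-1.57, 4.71], [0.05, 1.97], [-2.85, 2.85]. Speed limits (rad/s): [2.79, 2.79, 3.14, 3.14, 3.14, 3.14, 3.14].

### API

Orientations are given as a unit quaternion [x, y, z, w].
In Python, from bench import move_ptp, movel, move_j, move_gripper, pause, inverse_kinematics, read_camera, camera_params, MotionError, sign_off, look_for, tip_of, read_time_s, read_qpos, read_joint_vel, read_effort, read_eef_pos, read_tcp_rot, read_ft_force, read_ft_torque, read_finger_gap, read_grasp_force gives the robot as it stands. Calls block until the motion is done:
- move_ptp(position, orientation): joint-space move of the TCP to a pose.
- movel(position, orientation=None, speed=0.15): straight line of the TCP; orientation=None keeps the orientation; speed is the mean speed in m/s.
- move_j(angles): joint-space move.
- move_gripper(opening, effort=None): finger opening in m; effort is the grip in N (None keeps the last); returns when the fingers have stopped.
- pause(seconds).
- inverse_kinematics(position, orientation): joint angles nearest the present ones, or None.
- read_camera(name): name is "scene" or "top" or "wrist"; returns the picture (384x512x3 uint8, red, green, blue); there is no depth.
- camera_params(name): a dict with "K" (3x3 intrinsics, pixels), "camera_from_world" (4x4, takes a point from world to camera coordinates). Camera axes: x right, y down, z forward; pixel columns grow to the right and rows downward; lengths in m; the calibration is good to about 2 mm. A picture is of the moment at which its call begins: read the wrist's pose just before it. camera_params takes no time and is no camera call; for the wrist camera it gives the pose at the moment of the call.
A pose or a line that the arm cannot do raises MotionError and nothing moves.
- sign_off(): hands the job in; it is judged then, once.
Trained networks look in the newest picture that a camera, given by its name, has taken for a name from the list of things; names that differ only in an ending like _2 or _b are one class to them, and where a whole thing is asked for, a point or a joint stands for the part that bears it (a point fixed in the world has none). Each returns a list of dicts, best first, with "confidence" (0 to 1); they miss things now and then, are a little off and sometimes report something else, mostly with a low value. They report only what shows in the picture. A call takes as long as a camera call.
- look_for(camera, name): "at" ([column, row] in pixels, amid what is visible of it).
- tip_of(camera, name): "at" ([column, row] in pixels: a listed point, or the origin of a listed thing).
Readings, each from a call of its own:
- read_time_s(): time.
- read_qpos(): joint angles.
- read_joint_vel(): joint speeds.
- read_effort(): joint torques, N m.
- read_eef_pos(): TCP position.
- read_tcp_rot(): TCP orientation.
- read_ft_force(): force on the tool from outside, world axes, zero at the start.
- read_ft_torque(): the same for the moment, N m.
- read_finger_gap(): finger opening in m.
- read_grasp_force(): force on a finger pad.
Only numpy, scipy, OpenCV 4.12 (cv2) and the standard library are available. Lean on these libraries where they do the work, as an engineer would, in place of code of your own. Each camera call takes 0.05 s, during which the arm holds its last target. There are 200 camera calls.

## Working session

There is one attempt and no reset: what is moved stays moved. The work goes in short steps, each a Python script; the robot and the scene stay as the last script left them, time stands still between calls to the robot, and variables do not carry over. Pictures are saved under pics/ and viewed, at most 10 in all, crops included, and the job is handed in when it is done.

```bash
mkdir -p pics
cat > h.py <<'E'
from bench import *
import numpy as np, cv2
def onplane(cam,px,z):
    p=camera_params(cam);T=np.array(p["camera_from_world"]);K=np.array(p["K"])
    d=T[:3,:3].T@np.linalg.solve(K,[px[0],px[1],1]);c=-T[:3,:3].T@T[:3,3]
    return c+d*(z-c[2])/d[2]
def proj(cam,X):
    p=camera_params(cam);T=np.array(p["camera_from_world"]);K=np.array(p["K"])
    q=K@(T[:3,:3]@np.array(X)+T[:3,3]);return q[:2]/q[2]
def save(n,im): cv2.imwrite("pics/"+n,cv2.cvtColor(im,cv2.COLOR_RGB2BGR))
E
python3 - <<'E'
from h import *
ims=[]
for c in("scene","top"):
    im=read_camera(c);ims.append(im);save(c+"0.png",im)
    for n,z in(("pad_top",.09),("red_cutter_mid",.02),("blue_cutter_mid",.02)):
        for r in tip_of(c,n)[:2]: print(c,n,np.round(r["at"],1),round(r["confidence"],2),onplane(c,r["at"],z).round(4))
    p=camera_params(c);T=np.array(p["camera_from_world"]);print(c,(-T[:3,:3].T@T[:3,3]).round(3))
print(read_time_s(),read_tcp_rot())
E
```

```text
scene pad_top [333.6 242.7] 0.74 [0.6106 0.1682 0.09  ]
scene red_cutter_mid [217.9 183.9] 0.91 [ 0.4719 -0.1731  0.02  ]
scene red_cutter_mid [151.1 205.9] 0.29 [ 0.6247 -0.2609  0.02  ]
scene blue_cutter_mid [149.9 204.1] 0.94 [ 0.6208 -0.2681  0.02  ]
scene blue_cutter_mid [216.8 184.8] 0.7 [ 0.4767 -0.1733  0.02  ]
scene [1.085 0.258 0.535]
top pad_top [152.8 164.7] 0.84 [0.621  0.1735 0.09  ]
top red_cutter_mid [299.4 230.3] 0.56 [ 0.4671 -0.181   0.02  ]
top blue_cutter_mid [334.8 167.6] 0.45 [ 0.6259 -0.273   0.02  ]
top [ 0.452 -0.037  1.197]
0.4 [ 1.27506010e-01  9.91837784e-01 -1.65249163e-04 -3.39319075e-05]
```

View pics/scene0.png

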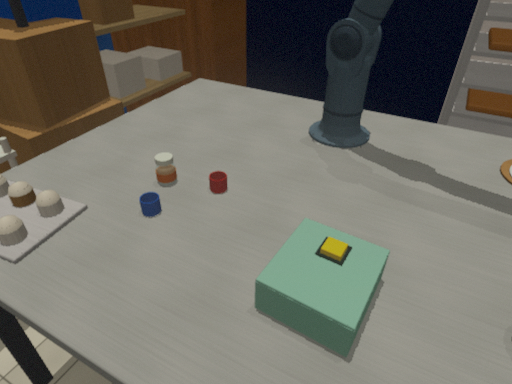

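View pics/top0.png

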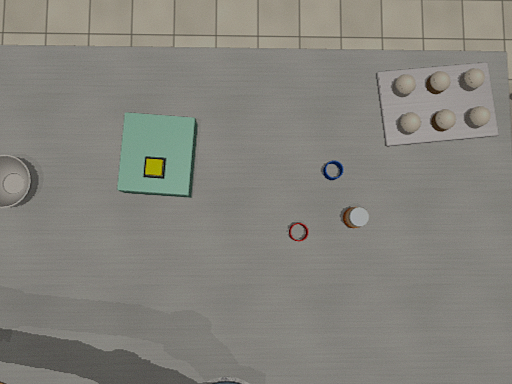

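The scene view shows the mint case with its pad near the robot side (pad at 334,247), the red ring at (218,183), the blue ring at (150,204) and the jar at (166,168). The top view agrees: pad (154,167), red (298,232), blue (333,170). The networks' points fit these. Next I'll refine with colour blobs and the case edges.

Run:
```python
from h import *
def blob(c,lo,hi,box):
    im=cv2.cvtColor(cv2.imread(f"pics/{c}0.png"),cv2.COLOR_BGR2HSV);m=cv2.inRange(im,lo,hi)
    k=np.zeros_like(m);k[box[1]:box[3],box[0]:box[2]]=255;return cv2.findNonZero(m&k)
for n,b in(("top",(140,150,170,182)),("scene",(312,225,356,265))):
    p=blob(n,(22,150,120),(35,255,255),b);c=cv2.minAreaRect(p)
    print(n,"pad",p.mean((0,1)),c,onplane(n,p.mean((0,1)),.088 if n=="scene" else .09))
for nm,lo,hi,b in(("red",(0,120,40),(8,255,255),(280,215,318,250)),("red2",(170,120,40),(180,255,255),(280,215,318,250)),("blue",(105,120,40),(130,255,255),(315,150,352,190))):
    p=blob("top",lo,hi,b)
    if p is None: continue
    e=cv2.minAreaRect(p);print(nm,len(p),e,onplane("top",e[0],.02).round(4),onplane("top",e[0],.04).round(4))
p=blob("top",(65,60,120),(90,255,255),(90,90,220,215))
q=cv2.boxPoints(cv2.minAreaRect(p));print("case",q);w=np.array([onplane("top",x,.076)for x in q]);print(w.round(3));print([(np.linalg.norm(d).round(3),np.degrees(np.arctan2(d[1],d[0])).round(1)) for d in np.roll(w,-1,0)-w])
h=cv2.approxPolyDP(cv2.convexHull(p),6,True)[:,0];print([(list(x),onplane("top",x,.076).round(3)) for x in h])
for n in("top","scene"):
  for X in([.619,.172,.09],[.469,-.178,.02]): print(n,proj(n,X).round(1))
```

```text
top pad [153.46564885 166.50381679] ((153.38528442382812, 166.49118041992188), (16.489748001098633, 15.952873229980469), 4.39870548248291) [0.61671973 0.17189078 0.09      ]
scene pad [333.99399399 246.82282282] ((333.8103332519531, 246.72413635253906), (23.583309173583984, 14.855627059936523), 21.801406860351562) [0.61817702 0.17170379 0.088     ]
red 86 ((298.0, 231.5), (17.0, 18.0), 90.0) [ 0.4641 -0.1775  0.02  ] [ 0.4639 -0.1751  0.04  ]
red2 10 ((297.5294494628906, 231.11769104003906), (13.096923828125, 18.432706832885742), 75.96376037597656) [ 0.4651 -0.1763  0.02  ] [ 0.4648 -0.174   0.04  ]
blue 139 ((332.5, 170.0), (18.0, 19.0), 90.0) [ 0.6197 -0.267   0.02  ] [ 0.6168 -0.2631  0.04  ]
case [[117.24455 189.31712]
 [123.52104 111.90712]
 [194.35268 117.65022]
 [188.07619 195.06023]]
[[0.564 0.259 0.076]
 [0.752 0.249 0.076]
 [0.739 0.078 0.076]
 [0.55  0.091 0.076]]
[(np.float64(0.188), np.float64(-3.0)), (np.float64(0.171), np.float64(-94.4)), (np.float64(0.189), np.float64(176.1)), (np.float64(0.168), np.float64(85.4))]
[([np.int32(194), np.int32(118)], array([0.738, 0.079, 0.076])), ([np.int32(188), np.int32(194)], array([0.553, 0.091, 0.076])), ([np.int32(118), np.int32(189)], array([0.565, 0.257, 0.076])), ([np.int32(126), np.int32(113)], array([0.749, 0.243, 0.076]))]
top [153.4 165.5]
top [298.2 229.5]
scene [334.2 246.4]
scene [216.9 182.8]
```

```bash
cat >> h.py <<'E'
def q(deg): a=np.radians(deg)/2; return [np.cos(a),np.sin(a),0,0]
E
python3 - <<'E'
from h import *
P=np.array([.6175,.172])
move_gripper(0)
move_ptp([*P,.135],q(176))
print(read_time_s(),read_eef_pos(),read_ft_force())
f0=read_ft_force()[2];z=.135-.02;movel([*P,z],speed=.08)
zc=None
while z>.092:
    z-=.002;movel([*P,z],speed=.03);f=read_ft_force()[2]-f0
    print(round(z,3),round(read_eef_pos()[2],4),round(f,2))
    if zc is None and f>1.2: zc=z
    if f>12 or (zc and zc-z>=.007): break
movel([*P,.15],speed=.15)
pause(.3)
im=read_camera("top");save("top1.png",im)
print(read_time_s())
for r in tip_of("top","drawer_floor")[:2]: print(r,onplane("top",r["at"],.011))
E
```

```text
3.4917 [0.6171542  0.17403807 0.13505371] [-0.41311167  0.87212758  0.14094794]
0.113 0.1131 1.03
0.111 0.111 -0.49
0.109 0.1093 0.95
0.107 0.1074 2.7
0.105 0.1053 4.02
0.103 0.1031 3.61
0.101 0.1012 5.01
0.099 0.1011 12.47
6.7333
{'at': [151.7, 214.7], 'confidence': 0.86} [0.50654085 0.18875201 0.011     ]
```

View pics/top1.png

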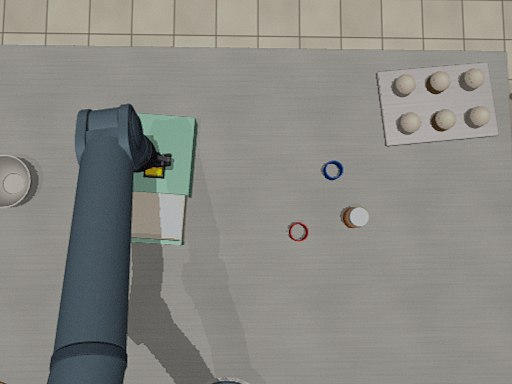

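The top view shows the drawer open (cream tray visible, front at row 242). Its neighbours haven't moved. Next is the red ring, with a wrist-camera check.

Run:
```python
from h import *
movel([.6175,.172,.2],speed=.3)
move_ptp([.465,-.177,.2],q(176))
move_gripper(.075,25)
print(read_time_s(),read_eef_pos())
im=read_camera("wrist");save("w1.png",im)
for r in tip_of("wrist","red_cutter_mid")[:2]: print(r,onplane("wrist",r["at"],.02))
h=cv2.cvtColor(im,cv2.COLOR_RGB2HSV);m=cv2.inRange(h,(0,120,40),(8,255,255))|cv2.inRange(h,(172,120,40),(180,255,255))
n,l,s,c=cv2.connectedComponentsWithStats(m);print(s[1:][s[1:,4]>100])
print("exp",proj("wrist",[.465,-.177,.02]))
im=read_camera("top")
for r in tip_of("top","drawer_floor")[:2]: print(r,onplane("top",r["at"],.011))
save("top2.png",im)
```

```text
9.2167 [ 0.4649713  -0.17706102  0.20001782]
{'at': [260.5, 170.6], 'confidence': 0.64} [ 0.46193665 -0.17510225  0.02      ]
[[ 232  148   51   55 1127]]
exp [258.74274944 173.85322399]
{'at': [157.2, 216.7], 'confidence': 0.55} [0.50153186 0.17496107 0.011     ]
```

View pics/w1.png

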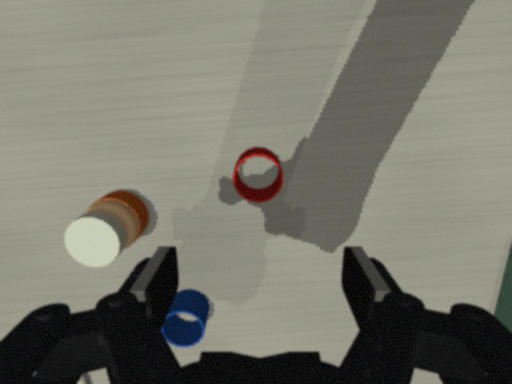

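View pics/top2.png

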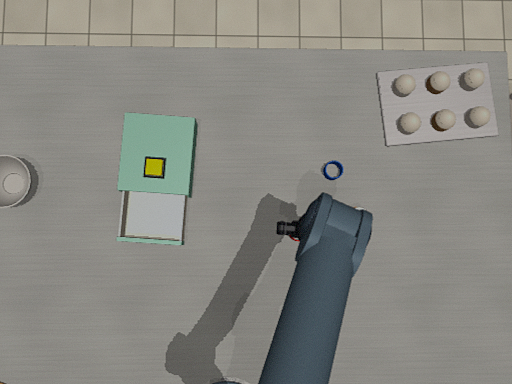

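The wrist view shows the red ring at (258,175), within 2 px of where I expected it, with the jar and blue ring well clear. The second top view shows the drawer fully open and empty, floor centre about (156,215).

Run:
```python
from h import *
print(proj("top",[.503,.179,.011]))
R=[.4658,-.1775]
movel([*R,.08],speed=.2);movel([*R,.026],speed=.08)
move_gripper(.03,25);print(read_finger_gap(),read_grasp_force(),read_eef_pos())
movel([*R,.08],speed=.1);movel([*R,.18],speed=.25)
print(read_finger_gap(),read_grasp_force(),read_time_s())
move_ptp([.503,.179,.18],q(176))
a=read_camera("scene");print(read_time_s(),read_finger_gap(),read_eef_pos());b=read_camera("wrist")
save("c2.png",cv2.resize(np.hstack([a,b]),(800,300)))
```

```text
[155.58918073 216.11377892]
0.04602969808666785 25.451714324299246 [ 0.46637019 -0.17768748  0.02670397]
0.04600937237002579 25.781250328291208 12.6083
14.0 0.04597722668134845 [0.50340241 0.17642792 0.17976738]
```

View pics/c2.png

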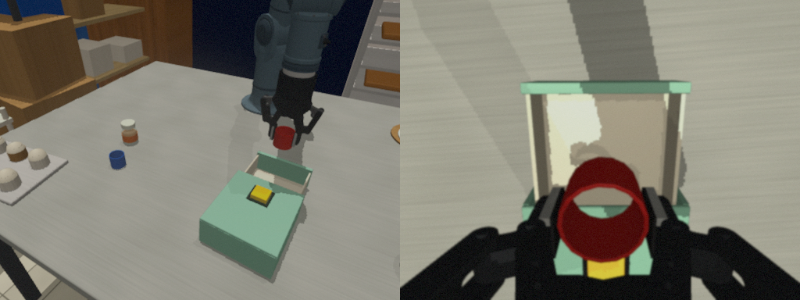

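The ring is held upright and centred over the tray. Lowering it now.

Run:
```python
from h import *
D=[.501,.179]
movel([*D,.1],speed=.2);f0=read_ft_force()[2];movel([*D,.044],speed=.08)
z=.044
while z>.0345:
    z-=.001;movel([*D,z],speed=.03);f=read_ft_force()[2]-f0;print(round(z,4),round(read_eef_pos()[2],4),round(f,2))
    if f>3 and z<.0405: break
move_gripper(.062);print(read_finger_gap(),read_eef_pos())
movel([*D,.1],speed=.1);movel([*D,.22],speed=.3)
move_ptp([.45,-.02,.3],q(130))
pause(.3);print(read_time_s(),read_ft_force())
a=read_camera("scene");
for r in tip_of("scene","red_cutter_mid")[:2]: print(r,onplane("scene",r["at"],.031))
b=read_camera("top")
for r in tip_of("top","red_cutter_mid")[:1]+tip_of("top","blue_cutter_mid")[:1]: print(r,onplane("top",r["at"],.031))
save("c3.png",np.hstack([cv2.resize(a[150:350,200:400],(400,400)),cv2.resize(b[100:260,100:260],(400,400))]))
```

```text
0.043 0.0434 0.4
0.042 0.0421 0.8
0.041 0.0409 0.19
0.04 0.0399 -0.51
0.039 0.0389 0.79
0.038 0.0379 0.18
0.037 0.0377 5.21
0.06182929354962794 [0.50101127 0.17902622 0.03691487]
20.025 [-0.38365138 -0.01222843  0.14048416]
{'at': [352.5, 233.2], 'confidence': 0.73} [0.50107106 0.1822158  0.031     ]
{'at': [152.7, 214.0], 'confidence': 0.64} [0.50734065 0.1825272  0.031     ]
{'at': [335.5, 170.8], 'confidence': 0.71} [ 0.61609744 -0.27245835  0.031     ]
```

View pics/c3.png

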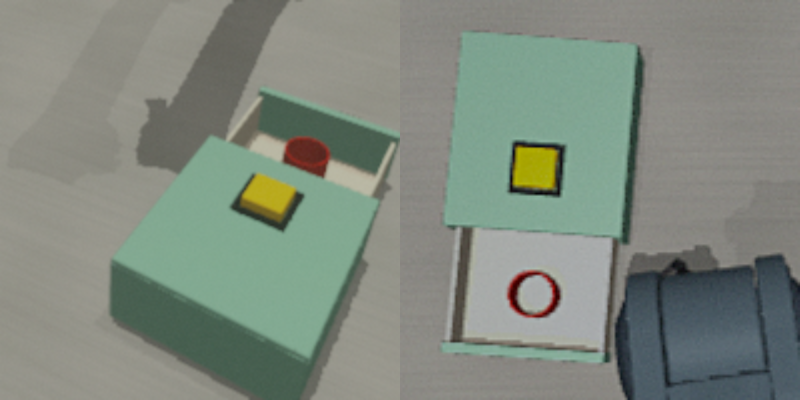

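The ring stands upright on the drawer floor, at crop position (306,155) in the scene view and (533,293) in the top view. The drawer is open, the blue ring hasn't moved and the arm is clear of everything.

```bash
python3 -c "
from bench import *
print(sign_off(),read_time_s())"
```

```text
the job is handed in; nothing more can be done
the job is handed in; nothing more can be done
```

The latch was pressed, the drawer is open with the red cutter standing on its floor, the blue cutter was left where it was, and the job was handed in at about 20 s.

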